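# Thread a compression spring onto a notched spring rod

## Robot

A 6-joint arm with a two-finger parallel gripper is mounted at the origin on a cart in front of the work surface, level with it; the furniture and walls round the work are solid. World frame = base frame: x ahead of the robot, y to its left, z up, the work surface at z = 0. Lengths are in m, angles in rad, forces in N, time in s.
With the tool pointing down it reaches from about 0.25 to 0.775 m from the base axis. Payload 4 kg.
Tool frame: the origin (TCP) lies between the finger pads; the fingertips stand 14 mm ahead of it and the grasp point (between the pads) lies 5 mm behind it (tip_reach is the distance from the TCP to the fingertips, in m); z points along the fingers, y is the line along which they close (so a half turn about z gives the same grasp; the last joint's range is limited). The gripper opens to 94 mm and grips with 3 to 60 N. Pads are 16 mm wide; open, the fingers measure 119 mm over their backs; the gripper's body (75 mm by 177 mm) begins 78 mm behind the grasp point.
Start: joints at [-1.451, 0.087, 1.371, -0, 1.684, -0.103], TCP at [0.122, -0.536, 0.22] pointing down, gripper open.
Joint ranges: [-3.1, 3.1], [-0.76, 2.03], [0.27, 2.55], [-1.08, 4.22], [0.17, 2.65], [-2.57, 2.57]. Speed limits (rad/s): [2.79, 2.79, 3.14, 3.14, 3.14, 3.14].

## Interface

Orientations are given as [roll, pitch, yaw] about the fixed x, y, z axes, in that order (R = Rz(yaw) Ry(pitch) Rx(roll)).
In Python, from bench import * gives the robot as it stands. The module is installed in compiled form; this text tells all that it offers.
- The arm moves only by the tool servo_tool, never from a script. Its argument "targets" is a list of rows, each a list of 4 numbers: the shift along the tool's x, y, z in cm, then the turn about the tool's z in degrees. A call has 1 to 8 rows; each row is the pose to reach, as a shift and turn from the pose commanded when the call began, along the tool's axes at that moment; what a row does not reach only later rows make up. A row lasts 1/8 s, in which the tool goes at most 62.5 mm and 10.7 degrees, less where a joint would pass 70% of its speed; a pose out of reach is approached as far as the arm can. A call with a gripper value outside its range is refused whole. "claw" is the closure in counts, from 0 (fully open) to 255 (shut), set as the call begins (left out, the last holds). The fingers move at their own pace and stop on an object; the grip force is fixed at half the most. Time passes only in rows, so rows that repeat a pose let the fingers close. It gives the time, the measured TCP pose, the force, the opening and the grip force at its end, in the units of the state.
- get_obs(): the state, without advancing time (a new reading comes with each control period).
- snapshot(name): name is "scene" or "top" or "wrist"; returns the picture (480x640x3 uint8, blue, green, red); there is no depth.
- camera_model(name): a dict with "camera_matrix" (3x3 intrinsics, pixels), "camera_from_world" (4x4, takes a point from world to camera coordinates). Camera axes: x right, y up, looking along -z (the intrinsics and any distortion apply to the point x, -y, -z); pixel columns grow to the right and rows downward; lengths in m; the calibration is good to about 2 mm. A picture is of the moment at which its call begins: read the wrist's pose just before it. camera_model takes no time and is no camera call; for the wrist camera it gives the pose at the moment of the call.
- close_job(): hands the job in; it is judged then, once.
The state is a dict: "time": time; "joint_positions": joint angles; "qvel": joint speeds; "joint_torque": joint torques, N m; "tool_pos": TCP position; "ee_rot": TCP orientation; "wrist_force": force on the tool from outside, world axes, zero at the start; "wrist_torque": the same for the moment, N m; "width": finger opening in m; "finger_force": force on a finger pad.
Only numpy, scipy, OpenCV 4.12 (cv2) and the standard library are available. Lean on these libraries where they do the work, as an engineer would, in place of code of your own. Each camera call takes 0.05 s, during which the arm holds its last target. There are 200 camera calls.

## Task

Take the coil spring and thread it, foot down, over the upright spring rod; its foot has an inward tang that snags on the two brass collars, so press only lightly and twist the spring a little until the tang drops through each notch. Bring it fully home so that it stands upright on the steel seat, let go of it, never force it, and leave the other things where they are.

Things in the scene. Friction and masses are not known exactly. Their poses are not given: they have to be found in the camera images.
- spring_head (a point): Loose steel coil spring, 66 mm long, standing on its foot. This point: on its axis, middle of the close-wound head (36 mm outside, 30 to 66 mm above the foot), 48 mm above the foot; grip here. z up its axis. An orange stripe on the head marks the -x side, where the tang is. Below the head three open turns (34 mm outside, 27.6 inside) squeeze by 9 mm in all: starts at 1.5 N, 7.5 N full, then solid.
- spring_foot (a point): Centre of the spring's foot (underside of the lowest turn), on its axis, 48 mm below spring_head when not squeezed; axes as spring_head. In the lowest turn a straight flattened tang, 3 mm wide and thick, runs inward on the -x side, from the coil to 7 mm from the axis.
- rod_seat (a point): Where the foot must stand: centre of the top of the round steel seat (42 mm wide, 16 mm above the table) on a fixed blue base 84 mm square. A steel rod (11 mm thick, tapered to 5 mm over its last 10 mm) stands on it along +z, its tip 84 mm above this point. A yellow mark on the base shows the -x direction. More than 20 N on the rod or its collars damages them.
- upper_collar (a point): On the rod's axis, top face of the upper brass collar (23 to 24 mm wide, 6 mm thick), 64 mm above the seat. It has one notch 4.6 mm wide, down to the rod; the tang passes when within 0.1 rad of it. Axes are the base's: the notch's angle is not measured, but lies 0.10 to 0.90 rad anticlockwise (from above) of -x. It does not turn.
- lower_collar (a point): On the rod's axis, top face of the lower brass collar (same size and notch), 42 mm above the seat. Axes are the base's: its notch's angle is not measured, but lies 0.10 to 0.90 rad clockwise (from above) of -x. It does not turn.
- pliers: combination pliers with red grips, 173 mm long, lying; bystander
- tape_red: roll of red insulating tape, 58 mm, 19 mm high; bystander
- solder_spool: spool of solder with black flanges, 60 mm, 38 mm high; bystander
- tape_measure: yellow tape measure 40x75x62 mm; bystander
- spanner: spanner 182 mm long, 5 mm thick, lying; bystander
- cleaner: red aerosol can, 59 mm wide, 198 mm tall; bystander at the back

How it is judged:
By the outcome, as a careful person would: the job done as asked, in the order asked, and still so for the second after the job is handed in, with the robot touching nothing.
It also fails if it takes over 61 s, if anything falls off the work surface, if the arm or the gripper's body presses on something with over 40 N, if the wrist force passes 120 N, or if a joint passes its speed limit or range.

## Working session

There is one attempt and no reset: what is moved stays moved. The work goes in short steps, Python scripts to look and compute and a tool call to move; the robot and the scene stay as the last step left them, time stands still between calls to the robot, and variables do not carry over. Pictures are saved under pics/ and viewed, at most 10 in all, crops included, and the job is handed in when it is done.

Besides the shell and the picture viewer there is one more tool, called in YAML: its name, and indented under it one key for each argument. servo_tool: Moves the arm, as the interface text tells. Its arguments: {"type":"object","properties":{"targets":{"type":"array"},"claw":{"type":"number"}},"required":["targets"]}

```bash
mkdir -p pics
python3 - <<'E'
from bench import *
import cv2,numpy as np
a=snapshot("scene");b=snapshot("top")
cv2.imwrite("pics/scene.png",a);cv2.imwrite("pics/top.png",b)
for n in("scene","top"):
  m=camera_model(n);print(n,np.round(m["camera_matrix"],1).tolist(),np.round(m["camera_from_world"],3).tolist(),[k for k in m])
o=get_obs();print(o["time"],o["tool_pos"],o["ee_rot"],o["wrist_force"],o["width"])
E
```

```text
scene [[623.2, 0.0, 319.3], [0.0, 623.2, 235.2], [0.0, 0.0, 1.0]] [[-0.771, -0.636, 0.018, 0.41], [0.427, -0.495, 0.757, -0.284], [-0.472, 0.591, 0.654, -0.904], [0.0, 0.0, 0.0, 1.0]] ['camera_matrix', 'camera_from_world']
top [[453.4, 0.0, 319.2], [0.0, 453.4, 239.7], [0.0, 0.0, 1.0]] [[-0.015, -1.0, 0.021, -0.02], [0.998, -0.014, 0.063, -0.532], [-0.063, 0.022, 0.998, -0.915], [0.0, 0.0, 0.0, 1.0]] ['camera_matrix', 'camera_from_world']
0.1 [ 0.12146124 -0.53595665  0.21844165] [-3.13965383e+00 -1.90360010e-04  2.22776359e-01] [0.67950361 1.38631938 0.38085906] 0.09402729727016708
```

View pics/scene.png

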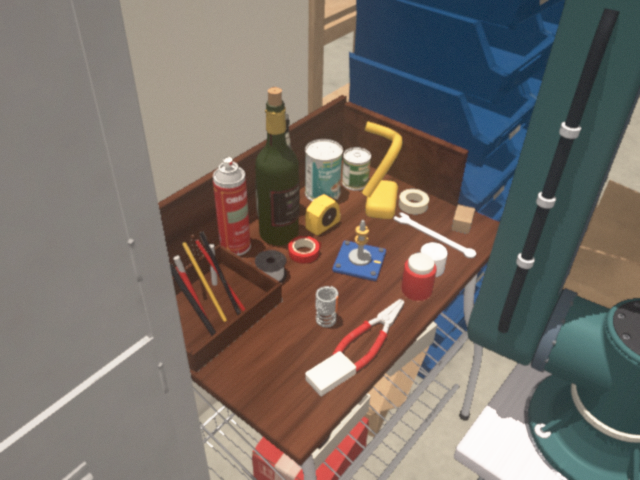

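View pics/top.png

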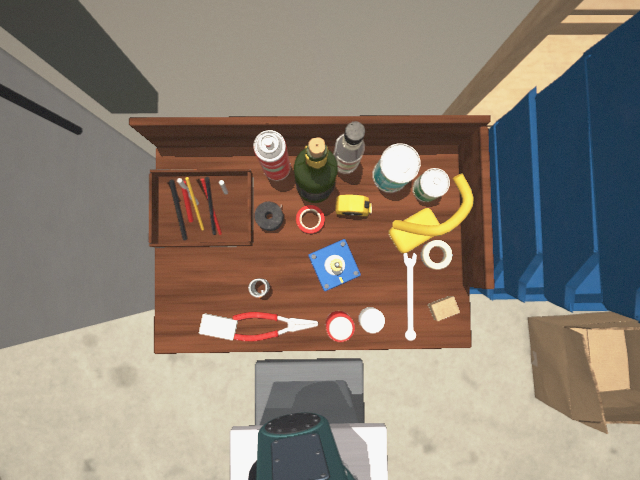

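Spring stands at top (259,288) / scene (326,307). The rod base is at top (335,265), with its yellow mark near (341,281). Next, zoomed crops.

```bash
cat > h.py <<'E'
from bench import *
import cv2,numpy as np
def proj(M,p):
    K,T=np.array(M["camera_matrix"]),np.array(M["camera_from_world"])
    c=T[:3,:3]@np.array(p)+T[:3,3]; q=K@np.array([c[0],-c[1],-c[2]]); return q[:2]/q[2]
def ray(M,uv):
    K,T=np.array(M["camera_matrix"]),np.array(M["camera_from_world"])
    d=np.linalg.solve(K,[uv[0],uv[1],1.]); d=T[:3,:3].T@np.array([d[0],-d[1],-d[2]])
    return -T[:3,:3].T@T[:3,3], d
def onz(M,uv,z):
    o,d=ray(M,uv); return o+d*(z-o[2])/d[2]
E
python3 - <<'E'
from h import *
a=cv2.imread("pics/scene.png");b=cv2.imread("pics/top.png")
f=lambda i,x,y,w,h:cv2.resize(i[y:y+h,x:x+w],(400,300),interpolation=cv2.INTER_CUBIC)
cv2.imwrite("pics/c.png",np.vstack([np.hstack([f(b,235,270,48,36),f(b,300,235,72,54)]),np.hstack([f(a,294,281,64,48),f(a,328,219,72,54)])]))
mt=camera_model("top");ms=camera_model("scene")
print("spring",onz(mt,(259,288),.066),onz(ms,(326,320),.0))
print("rodtip",onz(mt,(335,265),.05))
# base blue
for n,i,m in(("top",b,mt),("scene",a,ms)):
  h=cv2.cvtColor(i,cv2.COLOR_BGR2HSV);k=cv2.inRange(h,(100,120,60),(125,255,255))
  cs=[c for c in cv2.findContours(k,0,2)[0] if 300<cv2.contourArea(c)<4000]
  for c in cs:
    r=cv2.minAreaRect(c);print(n,r,cv2.contourArea(c),[np.round(onz(m,p,.012),4).tolist() for p in cv2.approxPolyDP(cv2.convexHull(c),5,True)[:,0].astype(float)])
E
```

```text
spring [0.43689931 0.09037631 0.066     ] [0.43902672 0.09468804 0.        ]
rodtip [ 0.47907606 -0.05803411  0.05      ]
top ((334.0924987792969, 264.61932373046875), (40.090797424316406, 40.164024353027344), 66.25050354003906) 1504.5 [[0.5328, -0.0798, 0.012], [0.458, -0.1093, 0.012], [0.4284, -0.0367, 0.012], [0.5028, -0.0069, 0.012]]
scene ((358.1764831542969, 259.7941589355469), (43.413875579833984, 29.589345932006836), 14.03624439239502) 492.5 [[0.5266, -0.0639, 0.012], [0.5124, -0.0799, 0.012], [0.4426, -0.0635, 0.012], [0.43, -0.0365, 0.012], [0.4987, -0.0015, 0.012]]
```

View pics/c.png

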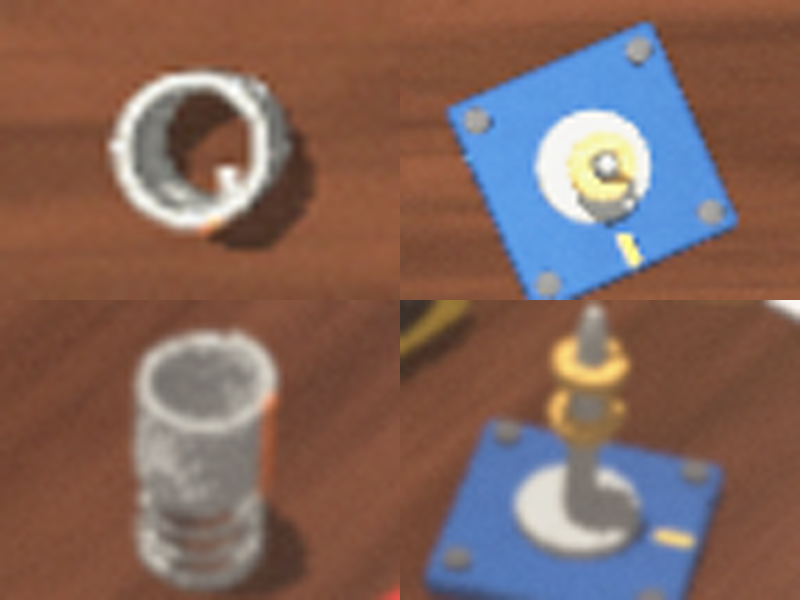

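The spring is at about (0.437, 0.091), with its stripe towards -x and its yaw about 0.25. The base is at about (0.480, -0.058), yaw about 0.376. The upper notch shows dark at crop (628,180), roughly 0.6 rad anticlockwise of -x. Approaching the spring.

servo_tool:
  targets:
    - [5.6,-6.8,0,-10]
    - [11.2,-13.5,0,-20]
    - [16.8,-20.2,0,-30]
    - [22.3,-27,0,-40]
    - [27.9,-33.8,0,-50]
    - [33.5,-40.5,0,-60]
    - [39,-47.2,0,-70]
    - [44.6,-54,0,-79]
  claw: 0

```text
time: 1.1
tool_pos: [0.3473, -0.0882, 0.2193]
ee_rot: [3.141, 0.0, 1.606]
wrist_force: [1.0, -1.2, -0.0]
width: 0.0944
finger_force: 0.0
```

Run:
```python
from h import *
o=get_obs();print(o["time"],o["tool_pos"],o["ee_rot"],o["joint_positions"])
m=camera_model("wrist");w=snapshot("wrist");cv2.imwrite("pics/w1.png",w)
print(np.round(m["camera_matrix"],1).tolist(),np.round(m["camera_from_world"],3).tolist())
for p in[(.437,.091,.066),(.48,-.058,.08)]:print(proj(m,p))
```

```text
1.1 [ 0.34729597 -0.08821457  0.21928526] [3.14097413e+00 4.84332733e-04 1.60642503e+00] [-4.07201194e-01 -3.54739318e-01  1.76148702e+00 -1.74904447e-04
  1.73407854e+00 -4.42858550e-01]
[[379.8, 0.0, 322.0], [0.0, 379.8, 248.6], [0.0, 0.0, 1.0]] [[0.999, 0.036, -0.001, -0.344], [-0.035, 0.967, -0.254, 0.123], [-0.009, 0.254, 0.967, -0.366], [0.0, 0.0, 0.0, 1.0]]
[450.83698752   8.23700817]
[487.02057489 211.69018516]
```

View pics/w1.png

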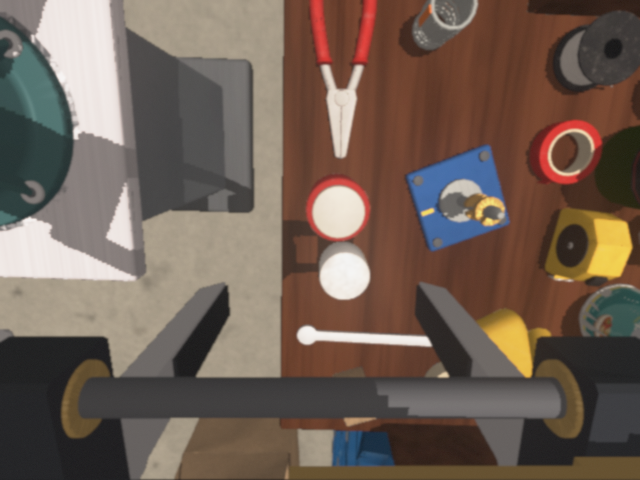

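The wrist view shows the rod at (485,210) and the spring at the top, near (440,20). Going lower on the -x side to see both notches.

servo_tool:
  targets:
    - [-2.5,1.5,4,0]
    - [-5,3,8,0]
    - [-5,3,8,0]
    - [-5,3,8,0]

```text
time: 1.65
tool_pos: [0.3784, -0.1392, 0.1402]
ee_rot: [3.141, -0.0, 1.601]
wrist_force: [0.5, 0.7, -0.9]
width: 0.094
finger_force: 0.0
```

Run:
```python
from h import *
o=get_obs();print(o["time"],o["tool_pos"],o["ee_rot"],o["wrist_force"])
m=camera_model("wrist");w=snapshot("wrist");cv2.imwrite("pics/w2.png",w)
u=proj(m,(.48,-.058,.07));print(u)
x,y=int(u[0]),int(u[1]);x=max(0,min(x,560));y=max(60,y)
c=w[max(0,y-60):y+60,x-80:x+80];print("origin",x-80,y-60,c.shape)
cv2.imwrite("pics/w2c.png",cv2.resize(c,None,fx=5,fy=5,interpolation=cv2.INTER_CUBIC))
import pickle;pickle.dump(m,open("m2.pkl","wb"))
```

```text
1.65 [ 0.37844926 -0.13917996  0.14024514] [ 3.14131717e+00 -1.54603412e-04  1.60089303e+00] [ 0.4693231   0.67055203 -0.93781911]
[495.51075581 143.00641125]
origin 415 83 (120, 160, 3)
```

View pics/w2c.png

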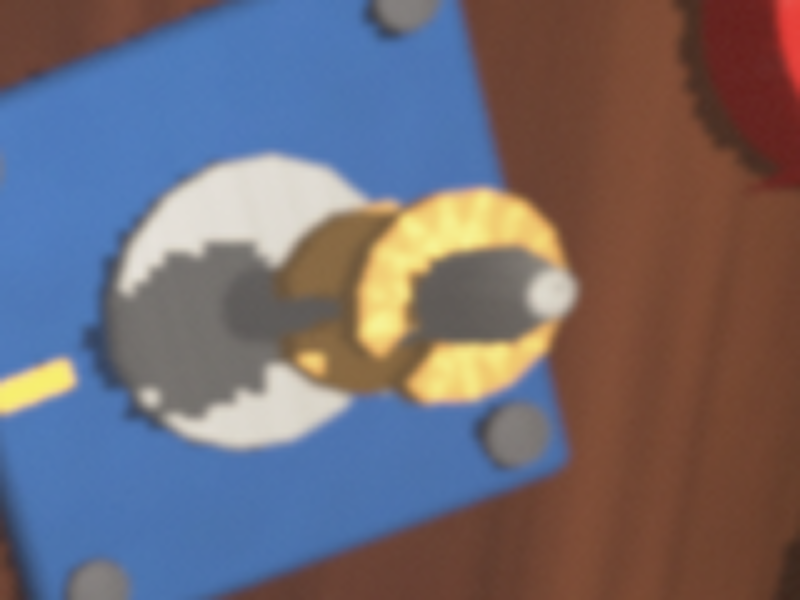

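The wrist crop shows both notches: upper near (393,360), lower near (305,312). The seat centre is at about (243,300), the upper collar centre at (463,297), and the yellow mark at (38,386).

Run:
```python
from h import *
import pickle;m=pickle.load(open("m2.pkl","rb"))
P=lambda x,y,z:onz(m,(415+x/5,83+y/5),z)
s=P(243,300,.016);u=P(463,297,.080);t=P(552,292,.100);k=P(38,386,.012)
print("seat",s,"uc",u,"tip",t,"mark",k)
ax=np.mean([s,u,t],0)
an=lambda p,c:np.arctan2(*(p-c)[[1,0]])
for c in(s,ax):print("base -x",an(k,c))
w=lambda a:(a+np.pi)%(2*np.pi)-np.pi
nx=.376-np.pi
for p in[(393,360),(400,350),(385,370)]:
  for c in(u,ax):print("un",w(an(P(*p,.080),c)-nx),np.linalg.norm((P(*p,.08)-c)[:2]))
for p in[(305,312),(320,310),(285,314)]:
  for c in(u,ax):print("ln",w(an(P(*p,.058),c)-nx),np.linalg.norm((P(*p,.058)-c)[:2]))
# base blue corners
w2=cv2.imread("pics/w2.png");h=cv2.cvtColor(w2,cv2.COLOR_BGR2HSV);q=cv2.inRange(h,(100,120,60),(125,255,255))
c=max(cv2.findContours(q,0,2)[0],key=lambda c:cv2.contourArea(c) if cv2.boundingRect(c)[1]<300 else 0)
a=[onz(m,p,.012)[:2] for p in cv2.approxPolyDP(cv2.convexHull(c),8,True)[:,0].astype(float)]
print(np.round(a,4),np.mean(a,0))
```

```text
seat [ 0.48023229 -0.05717634  0.016     ] uc [ 0.48248483 -0.05774063  0.08      ] tip [ 0.48230809 -0.05757363  0.1       ] mark [ 0.45233231 -0.07045791  0.012     ]
base -x -2.697294219929963
base -x -2.725652437340325
un 0.4250986263790515 0.01005764261375824
un 0.5026274237047685 0.009698298371923684
un 0.3875409035015145 0.00879639909175619
un 0.4751476544684734 0.008412253050399759
un 0.44705604192299386 0.01141405273482455
un 0.5157290343623999 0.011068250314674757
ln -0.1911026162905336 0.009449728447717819
ln -0.1464723701409385 0.008707255174917437
ln -0.18488873938910455 0.007571363507459382
ln -0.12732990604872274 0.006833965707528239
ln -0.20316240459481172 0.011952341467914688
ln -0.1692907579316687 0.01120299351453099
[[ 0.5019 -0.0057]
 [ 0.532  -0.079 ]
 [ 0.4587 -0.1089]
 [ 0.4281 -0.0368]] [ 0.48020227 -0.05761034]
```

servo_tool:
  targets:
    - [3,1,-3,0]
    - [8,3,-3,0]
    - [13,5,-3,0]
    - [15.7,6.4,-3,0]
    - [15.7,6.4,-3,0]
    - [15.7,6.4,-3,0]

```text
time: 2.45
tool_pos: [0.4377, 0.0192, 0.1706]
ee_rot: [3.14, 0.001, 1.602]
wrist_force: [0.4, 0.2, 0.7]
width: 0.094
finger_force: 0.0
```

Run:
```python
from h import *
o=get_obs();print(o["time"],o["tool_pos"],o["ee_rot"],o["wrist_force"])
m=camera_model("wrist");w=snapshot("wrist");cv2.imwrite("pics/w3.png",w)
import pickle;pickle.dump(m,open("m3.pkl","wb"))
u=proj(m,(.437,.091,.04));print(u,proj(m,(.437,.091,.066)))
x,y=int(u[0]),max(60,int(u[1]))
c=w[y-60:y+60,x-80:x+80];print("origin",x-80,y-60)
cv2.imwrite("pics/w3c.png",cv2.resize(c,None,fx=5,fy=5,interpolation=cv2.INTER_CUBIC))
```

```text
2.45 [0.43765184 0.01918642 0.17063104] [3.13981214e+00 9.20734871e-04 1.60157079e+00] [0.43179022 0.18641382 0.650765  ]
[323.69827596 152.68910483] [323.88780067 153.07338764]
origin 243 92
```

View pics/w3c.png

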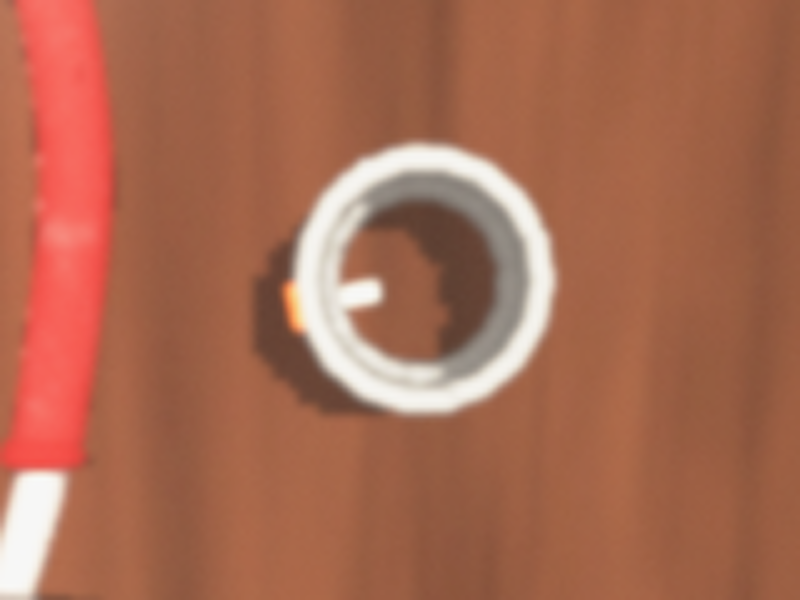

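Run:
```python
from h import *
import pickle;m=pickle.load(open("m3.pkl","rb"))
P=lambda x,y,z:onz(m,(243+x/5,92+y/5),z)
c=P(425,278,.066);print("top",c)
an=lambda p:np.arctan2(-(p-c)[1],-(p-c)[0])
print("stripe",an(P(292,307,.05)),"tang tip",an(P(380,292,.002)),"base",an(P(345,297,.002)))
d=P(380,292,.002)-P(345,297,.002);print("slope",np.arctan2(d[1],d[0]))
o=get_obs();d=c-o["tool_pos"];yaw=o["ee_rot"][2]
print("to spring tool x,y cm",100*(d[0]*np.cos(yaw)+d[1]*np.sin(yaw)),100*(d[0]*np.sin(yaw)-d[1]*np.cos(yaw)))
```

```text
top [0.4397095  0.09473618 0.066     ]
stripe 0.23927884672470892 tang tip 0.3421066912381461 base 0.26152141967145204
slope 0.16825986881093344
to spring tool x,y cm 7.5759943967465535 0.44166334555244874
```

servo_tool:
  targets:
    - [4,0.2,1,0]
    - [7.6,0.4,3,0]
    - [7.6,0.4,5,0]
    - [7.6,0.4,5,0]
  claw: 90

```text
time: 3.0
tool_pos: [0.438, 0.0948, 0.1181]
ee_rot: [-3.138, 0.001, 1.6]
wrist_force: [0.6, -0.4, -0.0]
width: 0.0613
finger_force: 0.0
```

Run:
```python
from h import *
o=get_obs();print(o["time"],o["tool_pos"],o["ee_rot"],o["wrist_force"],o["width"])
d=np.array([.4395,.0945,.043])-o["tool_pos"];yaw=o["ee_rot"][2]
print("to spring tool cm",100*(d[0]*np.cos(yaw)+d[1]*np.sin(yaw)),100*(d[0]*np.sin(yaw)-d[1]*np.cos(yaw)),-100*d[2])
```

```text
3.0 [0.43796081 0.09483085 0.11811489] [-3.13805437e+00  6.55675626e-04  1.60039387e+00] [ 0.59538605 -0.3947827  -0.03256772] 0.06128012744773567
to spring tool cm -0.03762567224940926 0.15287206945142476 7.5114888459261
```

servo_tool:
  targets:
    - [0,0.1,4,0]
    - [0,0.1,7,0]
    - [0,0.1,7.6,0]
    - [0,0.1,7.6,0]
    - [0,0.1,7.6,0]

```text
time: 3.62
tool_pos: [0.4418, 0.0956, 0.0454]
ee_rot: [3.138, -0.0, 1.601]
wrist_force: [0.6, 0.1, 0.0]
width: 0.0606
finger_force: 0.0
```

servo_tool:
  targets:
    - [0,0,0,0]
    - [0,0,0,0]
    - [0,0,0,0]
    - [0,0,0,0]
    - [0,0,0,0]
    - [0,0,0,0]
  claw: 255

```text
time: 4.38
tool_pos: [0.4405, 0.0959, 0.0435]
ee_rot: [3.141, 0.0, 1.602]
wrist_force: [0.0, 0.4, 1.3]
width: 0.0358
finger_force: 30.0
```

servo_tool:
  targets:
    - [0,0,-2,0]
    - [0,0,-6,-8]
    - [0,0,-10,-17]
    - [0,0,-13,-26]
    - [0,0,-13,-33.5]
    - [0,0,-13,-33.5]
    - [0,0,-13,-33.5]

```text
time: 5.25
tool_pos: [0.4398, 0.0958, 0.1725]
ee_rot: [-3.14, -0.001, 2.184]
wrist_force: [0.8, 0.0, -0.0]
width: 0.0356
finger_force: 30.0
```

Run:
```python
from h import *
o=get_obs();print(o["time"],o["tool_pos"],o["ee_rot"],o["wrist_force"],o["width"])
m=camera_model("wrist");w=snapshot("wrist");cv2.imwrite("pics/w4.png",w)
import pickle;pickle.dump((m,o),open("m4.pkl","wb"))
p=o["tool_pos"];u=proj(m,p+[0,0,.0215]);print(u)
x,y=int(u[0]),min(420,int(u[1]))
c=w[y-60:y+60,x-80:x+80];print("origin",x-80,y-60)
cv2.imwrite("pics/w4c.png",cv2.resize(c,None,fx=5,fy=5,interpolation=cv2.INTER_CUBIC))
```

```text
5.25 [0.43978104 0.09575319 0.17250079] [-3.13988876e+00 -8.69110623e-04  2.18448039e+00] [ 0.84462346  0.04578047 -0.03299237] 0.03559443929095431
[320.23161915 333.23544865]
origin 240 273
```

View pics/w4c.png

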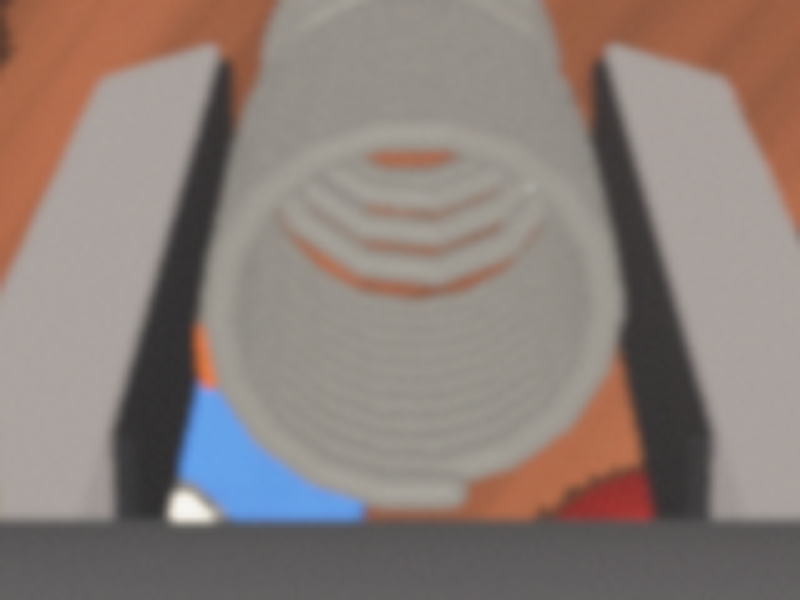

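The spring is held centred between the pads (ring centre crop (415,310)). Moving above the rod.

servo_tool:
  targets:
    - [-4,-1.5,0,0]
    - [-8,-2.9,0,0]
    - [-12,-4.4,0,0]
    - [-14.8,-5.5,0,0]
    - [-14.8,-5.5,0,0]
    - [-14.8,-5.5,0,0]

```text
time: 6.05
tool_pos: [0.4805, -0.0562, 0.1729]
ee_rot: [-3.141, -0.001, 2.186]
wrist_force: [0.1, -0.0, -1.2]
width: 0.0361
finger_force: 30.0
```

Run:
```python
from h import *
import pickle
I=[];
for n in("scene","top","wrist"):
  o=get_obs();print(o["time"],np.round(o["tool_pos"],4),np.round(o["ee_rot"],3),np.round(o["wrist_force"],2))
  m=camera_model(n);i=snapshot(n);pickle.dump((m,o),open(n+"5.pkl","wb"));cv2.imwrite(f"pics/{n}5.png",i)
  u=proj(m,o["tool_pos"]+[0,0,-.04 if n!="wrist" else .0215]);w=60 if n!="wrist" else 120
  x,y=int(u[0])-w//2,min(480-w,int(u[1])-w//2);print(n,x,y,400/w)
  I.append(cv2.resize(i[y:y+w,x:x+w],(400,400),interpolation=cv2.INTER_CUBIC)[:,:266 if 0 else 400])
I=[cv2.resize(k,(266,266)) for k in I[1:2]]+[I[0],I[2]]
cv2.imwrite("pics/c5.png",np.hstack(I[1:]))
```

```text
6.05 [ 0.4805 -0.0562  0.1729] [-3.141e+00 -1.000e-03  2.186e+00] [ 0.11 -0.01 -1.23]
scene 334 176 6.666666666666667
6.1 [ 0.4805 -0.0559  0.1731] [-3.141e+00 -1.000e-03  2.187e+00] [ 0.21  0.36 -0.78]
top 306 233 6.666666666666667
6.15 [ 0.4806 -0.0558  0.1732] [-3.141e+00 -1.000e-03  2.187e+00] [ 1.   -0.31 -1.15]
wrist 260 273 3.3333333333333335
```

View pics/c5.png

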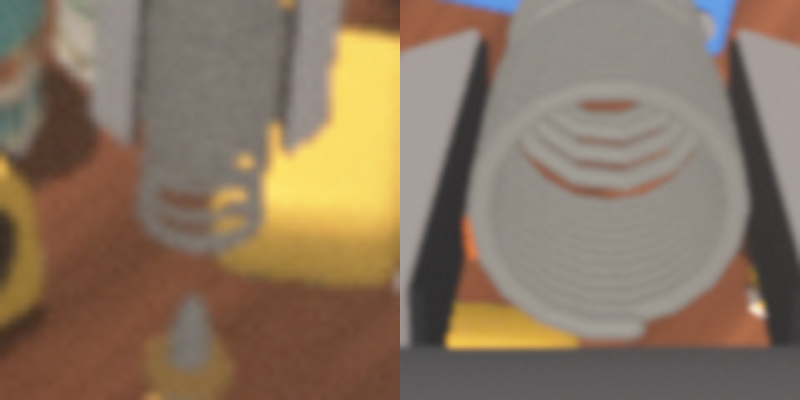

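In the scene crop the foot centre is at about (200,210) and the rod tip at (192,298). Casting rays for the lateral offset.

Run:
```python
from h import *
import pickle
m,o=pickle.load(open("scene5.pkl","rb"))
f=onz(m,(334+200/6.667,176+211/6.667),.1283);t=onz(m,(334+192/6.667,176+299/6.667),.0995);c=onz(m,(334+190/6.667,176+368/6.667),.08)
right=np.array(m["camera_from_world"])[0,:2];right/=np.linalg.norm(right)
print(f,t,c,"right",right,(f-t)[:2]@right,(f-c)[:2]@right)
mt,_=pickle.load(open("top5.pkl","rb"))
m,o=pickle.load(open("wrist5.pkl","rb"))
print("wrist spring top",onz(m,(260+(610-400)/3.333,273+210/3.333),.1732+.0215),o["tool_pos"])
```

```text
[ 0.48244705 -0.05844098  0.1283    ] [ 0.48197057 -0.05739571  0.0995    ] [ 0.47826678 -0.05359166  0.08      ] right [-0.77142997 -0.63631423] 0.00029754675417205905 -0.0001390992321784624
wrist spring top [ 0.48224084 -0.05617931  0.1947    ] [ 0.48058854 -0.05578764  0.17324744]
```

servo_tool:
  targets:
    - [0,0,1,0]
    - [0,0,2,0]
    - [0,0,2.7,0]
    - [0,0,3.2,0]
    - [0,0,3.7,0]
    - [0,0,4.2,0]
    - [0,0,4.2,0]

```text
time: 7.08
tool_pos: [0.4806, -0.0568, 0.131]
ee_rot: [-3.141, -0.001, 2.186]
wrist_force: [0.6, 0.1, -0.5]
width: 0.0363
finger_force: 30.0
```

No contact on the tip. Going slowly down onto the collar, 1 mm at a time.

servo_tool:
  targets:
    - [0,0,0.2,0]
    - [0,0,0.4,0]
    - [0,0,0.6,0]
    - [0,0,0.7,0]
    - [0,0,0.8,0]
    - [0,0,0.8,0]

```text
time: 7.82
tool_pos: [0.4808, -0.0568, 0.1234]
ee_rot: [-3.141, -0.0, 2.186]
wrist_force: [0.1, 0.0, -0.0]
width: 0.0361
finger_force: 30.0
```

servo_tool:
  targets:
    - [0,0,0.1,0]
    - [0,0,0.2,0]
    - [0,0,0.3,0]
    - [0,0,0.3,0]

```text
time: 8.32
tool_pos: [0.4808, -0.0568, 0.1203]
ee_rot: [-3.141, -0.0, 2.186]
wrist_force: [0.2, -0.9, -1.1]
width: 0.0359
finger_force: 30.0
```

servo_tool:
  targets:
    - [0,0,0.1,0]
    - [0,0,0.2,0]
    - [0,0,0.3,0]
    - [0,0,0.3,0]

```text
time: 8.82
tool_pos: [0.4808, -0.0568, 0.1173]
ee_rot: [-3.141, -0.0, 2.186]
wrist_force: [-0.5, -0.5, -0.3]
width: 0.0361
finger_force: 30.0
```

servo_tool:
  targets:
    - [0,0,0.2,0]
    - [0,0,0.4,0]
    - [0,0,0.6,0]
    - [0,0,0.8,0]
    - [0,0,0.9,0]
    - [0,0,0.9,0]

```text
time: 9.57
tool_pos: [0.4808, -0.0568, 0.1084]
ee_rot: [-3.141, -0.0, 2.186]
wrist_force: [-0.2, -0.1, -1.4]
width: 0.036
finger_force: 30.0
```

servo_tool:
  targets:
    - [0,0.01,0,7]
    - [0,0.03,0,14]
    - [0,0.04,0,21]
    - [0,0.05,0,28]
    - [0,0.06,0,35]
    - [0,0.06,0,35]
    - [0,0.06,0,35]

```text
time: 10.45
tool_pos: [0.4814, -0.0565, 0.1085]
ee_rot: [3.141, 0.0, 1.577]
wrist_force: [-0.3, 0.6, -1.5]
width: 0.036
finger_force: 30.0
```

servo_tool:
  targets:
    - [0,0,0.2,0]
    - [0,0,0.4,0]
    - [0,0,0.6,0]
    - [0,0,0.8,0]
    - [0,0,0.9,0]
    - [0,0,0.9,0]

```text
time: 11.2
tool_pos: [0.4813, -0.0565, 0.0994]
ee_rot: [-3.141, 0.0, 1.575]
wrist_force: [-0.6, -0.3, -1.3]
width: 0.0361
finger_force: 30.0
```

servo_tool:
  targets:
    - [0,0,0.1,0]
    - [0,0,0.2,0]
    - [0,0,0.3,0]
    - [0,0,0.3,0]

```text
time: 11.7
tool_pos: [0.4813, -0.0564, 0.0963]
ee_rot: [-3.141, 0.0, 1.575]
wrist_force: [0.3, 0.2, -0.0]
width: 0.0361
finger_force: 30.0
```

servo_tool:
  targets:
    - [0,0,0.1,0]
    - [0,0,0.2,0]
    - [0,0,0.3,0]
    - [0,0,0.3,0]

```text
time: 12.2
tool_pos: [0.4813, -0.0564, 0.0933]
ee_rot: [-3.141, 0.0, 1.575]
wrist_force: [-0.7, -0.3, -0.4]
width: 0.0359
finger_force: 30.0
```

servo_tool:
  targets:
    - [0,0,0.4,0]
    - [0,0,0.9,0]
    - [0,0,1.4,0]
    - [0,0,1.9,0]
    - [0,0,2.4,0]
    - [0,0,2.8,0]
    - [0,0,3.0,0]
    - [0,0,3.0,0]

```text
time: 13.2
tool_pos: [0.4813, -0.0564, 0.0633]
ee_rot: [-3.141, 0.0, 1.576]
wrist_force: [-0.5, 0.0, 0.1]
width: 0.0357
finger_force: 30.0
```

servo_tool:
  targets:
    - [0,0,0.1,0]
    - [0,0,0.2,0]
    - [0,0,0.3,0]
    - [0,0,0.3,0]

```text
time: 13.7
tool_pos: [0.4813, -0.0564, 0.0604]
ee_rot: [-3.141, 0.0, 1.575]
wrist_force: [0.2, 0.2, -1.0]
width: 0.0359
finger_force: 30.0
```

servo_tool:
  targets:
    - [0,0,0.1,0]
    - [0,0,0.2,0]
    - [0,0,0.2,0]
    - [0,0,0.2,0]

```text
time: 14.2
tool_pos: [0.4815, -0.0565, 0.0587]
ee_rot: [3.141, 0.0, 1.575]
wrist_force: [-0.9, -0.7, 1.7]
width: 0.0362
finger_force: 30.0
```

Light seat contact at 1.7 N. Releasing and backing off upward.

servo_tool:
  targets:
    - [0,0,0,0]
    - [0,0,0,0]
    - [0,0,0,0]
    - [0,0,0,0]
  claw: 90

```text
time: 14.7
tool_pos: [0.4813, -0.0565, 0.0584]
ee_rot: [-3.141, 0.0, 1.575]
wrist_force: [0.1, 0.5, -0.2]
width: 0.0609
finger_force: 0.0
```

servo_tool:
  targets:
    - [0,0,-2,0]
    - [0,0,-5,0]
    - [0,0,-9,0]
    - [-4,0,-13,0]
    - [-8,0,-15,0]
    - [-8,0,-15,0]
    - [-8,0,-15,0]

```text
time: 15.58
tool_pos: [0.4814, -0.136, 0.2077]
ee_rot: [-3.14, -0.001, 1.575]
wrist_force: [0.3, -0.5, -0.1]
width: 0.0606
finger_force: 0.0
```

Run:
```python
from h import *
o=get_obs();print(o["time"],o["tool_pos"],o["wrist_force"],o["width"])
I=[]
for n in("scene","wrist"):
  m=camera_model(n);i=snapshot(n);u=proj(m,(.4815,-.0573,.06))
  x,y=[int(max(0,v)) for v in u-[40,40]];print(n,x,y);w=80
  I.append(cv2.resize(i[y:y+w,x:x+w],(400,400),interpolation=cv2.INTER_CUBIC))
cv2.imwrite("pics/f.png",np.hstack(I))
```

```text
15.575 [ 0.48138611 -0.13596312  0.20769218] [ 0.25690344 -0.46528212 -0.092528  ] 0.06060377059424028
scene 321 197
wrist 283 104
```

View pics/f.png

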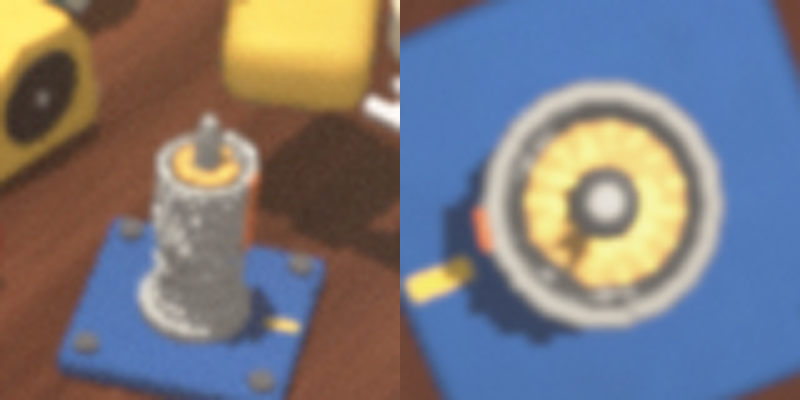

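The spring stands upright on the seat, concentric with the rod (wrist crop centre (605,203)), and its top is level with the upper collar. The gripper is clear.

```bash
python3 -c "
from bench import *
print(close_job())"
```

```text
the job is handed in; nothing more can be done
None
```

The spring is threaded through both collars and stands upright on the steel seat, released. It went down with no more than about 1.7 N of measured force, and I handed the job in at about 16 s.

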